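# Tag out and unhitch the pallet dolly

### The job

Hang the red lock-out tag by its eye on the peg of the dock and let go of it. Then grip the orange latch tab, pull it sideways (away from the peg) against its spring until the bolt is clear of the ball, and lift the grey drawbar by the tab until its coupler is about 5 cm above where it sat on the ball. Finish while still holding the tab with the drawbar raised, the tag still hanging on the peg, and leave the other things on the bench where they stand.

Things in the scene. Friction and masses are not known exactly. Their poses are not given: they have to be found in the camera images.
- dock: Fixed grey dock plate, 75 x 215 x 8 mm, with a braked blue dolly (172 x 216 mm, board pallet on it, 85 mm high) bolted 184 mm behind the ball's axis. Only drawbar and latch move. Origin on the bench under the ball's axis; +x along the drawbar from ball to dolly (away from the robot), +y from ball to tag peg, +z up. Steel ball 31 mm wide, flat underside 50 mm and top 73 mm above the bench.
- peg_tip (a point): Tip of the upright steel tag peg on the dock: 8 mm thick, tip 88 mm above the bench, chamfered; it stands on a shoulder 24 mm wide whose top is 56 mm above the bench. The peg is 115 mm from the ball along the dock's +y. Axes as the dock's.
- tag: Loose red tag lying flat: plate 80 x 36 x 6 mm (local x, y, z), a round eye 16 mm wide near its -x end, and an upright fin to grip it by, 28 mm long (x), 10 mm thick (y), centred 12 mm along +x from the origin, reaching 35 mm above the underside. About 50 g. Origin: centre of the underside. Let go on the peg it tips by up to 45 degrees and hangs there.
- tag_eye (a point): Centre of the tag's eye, 24 mm along the tag's -x from its origin, 3 mm above its underside.
- latch_tab: Orange upright latch tab, 28 mm along the drawbar (local x), 12 mm thick (y); axes as the dock's when down. Origin on its centre line at the height to grip: 21 mm below its top, 109 mm above the bench, 51 mm from the ball's axis (dock's -y). Pinch it from above, a finger on each y side: the coupler cap, 20 mm to its +y, is only 85 mm high. It moves with latch and drawbar.
- latch (a joint): Slide of the latch on the drawbar, m: 0 latched (bolt under the ball's flat underside), grows as the tab is pulled towards the dock's -y, stop at 0.016. The bolt clears the ball at 0.008. A spring pulls it back to 0: 3.4 N at the start, 8 N at the stop.
- drawbar (a joint): Hinge of the drawbar at the dolly, rad: 0 down on the ball, grows as the coupler end is raised, stop at 0.8. Falls back by its own weight (about 0.4 kg); cannot rise while latched. 0.35 rad raises the coupler by about 50 mm.
- drawbar_hinge (a point): Centre of the drawbar's hinge pin, fixed to the dock 150 mm behind the ball (dock's +x), 60 mm above the bench; the hinge axis is the dock's y.
- reel: Bystander: reel of solder wire with green flanges, 72 mm wide, 66 mm tall. Origin centre of underside.
- oil_bottle: Bystander: amber bottle with black spout, 35 mm wide, 115 mm tall. Origin centre of underside.
- parts_bin: Bystander: small yellow parts bin, 94 x 63 x 42 mm. Origin centre of underside.
- tape_roll: Bystander: roll of amber tape lying flat, 73 mm wide, 14 mm tall. Origin centre of underside.
- flux_bottle: Bystander: cream bottle with red spout, 43 mm wide, 130 mm tall. Origin centre of underside.
- tip_cleaner: Bystander: black round tip-cleaner pot, 72 mm wide, 55 mm tall. Origin centre of underside.
- nippers: Bystander: blue-handled nippers lying flat, 48 x 111 x 12 mm. Origin centre of underside.
Mind the look-alikes: they are no part of the job. Several things look just like the tag: the one meant starts farthest to the robot's right.

How it is judged:
On the way, in this order (a step that is already met when the one before it is completed fails the run):
1. the red tag hangs by its eye on the peg, let go and at rest (horizontal distance between tag_eye and peg_tip below 0.01 m and z of tag_eye in the frame of peg_tip between -0.036 and -0.008 m and contact force between the fingers and tag below 0.2 N and linear speed of tag below 0.03 m/s and value of joint drawbar below 0.1 rad), for 0.2 s.
2. the latch is pulled sideways clear of the ball by its tab (value of joint latch above 0.008 m and contact force between the fingers and latch_tab above 1 N), for 0.1 s.
3. the drawbar is raised well clear of the ball (value of joint drawbar above 0.26 rad), for 0.2 s.
At the end, for the whole second after the job is handed in: The drawbar is held still at more than 0.26 rad (coupler about 40 mm or more above its seat) by the fingers on the latch tab (contact over 1 N), and the tag's eye is on the peg (within 10 mm of its axis, 8 to 36 mm below its tip) and untouched (value of joint drawbar above 0.26 rad and velocity of joint drawbar between -0.1 and 0.1 rad/s and contact force between the fingers and latch_tab above 1 N and horizontal distance between tag_eye and peg_tip below 0.01 m and z of tag_eye in the frame of peg_tip between -0.036 and -0.008 m and contact force between each of the arm, the fingers and tag below 0.2 N); the arm keeps its last pose, push and grip.
It fails at once if the reel or a bottle was moved more than 30 mm (distance of any of reel, oil_bottle, flux_bottle from where it was at the start of the episode above 0.03 m).
It also fails if it takes over 61 s, if anything falls off the work surface, if the arm or the gripper's body presses on something with over 40 N, if the wrist force passes 120 N, or if a joint passes its speed limit or range.

### The arm

A 6-joint arm with a two-finger parallel gripper is mounted at the origin on a cart in front of the work surface, level with it; the furniture and walls round the work are solid. World frame = base frame: x ahead of the robot, y to its left, z up, the work surface at z = 0. Lengths are in m, angles in rad, forces in N, time in s.
With the tool pointing down it reaches from about 0.35 to 0.775 m from the base axis. Payload 5.5 kg.
Tool frame: the origin (TCP) lies at the very end of the fingers, on their centre line; the grasp point (between the pads) lies 19 mm behind it (grip_point_offset is the distance from the TCP to the grasp point, in m); z points along the fingers, y is the direction in which the jaws open and shut (so a half turn about z gives the same grasp; the last joint's range is limited). The gripper opens to 85 mm and grips with 20 to 120 N. Pads are 22 mm wide; open, the fingers measure 114 mm over their backs; the gripper's body (76 mm by 85 mm) begins 54 mm behind the grasp point. The pads swing forward as they close: fully open they stand 13 mm farther back than shut.
Start: joints at [-1.267, 0.313, 0.046, 1.304, 0, 1.431], TCP at [0.247, -0.519, 0.203] pointing down, gripper open.
Joint ranges: [-2.76, 2.76], [-0.86, 1.69], [-1.03, 1.26], [-2.2, 2.34], [-1.47, 1.5], [-3.14, 3.14]. Speed limits (rad/s): [2.57, 2.57, 3.14, 3.14, 3.14, 3.14].

### API

Orientations are given as a unit quaternion [w, x, y, z].
In Python, from workcell import * gives the robot as it stands.
- The arm moves only by the shell command python3 -m crank 'ROWS' [OPENING] [FORCE]. ROWS is a JSON object of lists of equal length, an entry for each row: "travel": the shift along the tool's x, y, z in units of 40 mm (1.0 is 40 mm), a list of three; "turn": the turn about the tool's z in rad. In form: {"travel": [[x, y, z], ...], "turn": [turn, ...]}. A call has 1 to 5 rows; each row is the pose to reach, as a shift and turn from the pose commanded when the call began, along the tool's axes at that moment; what a row does not reach only later rows make up. A row lasts 1/12 s, in which the tool goes at most 41.7 mm and 7.16 degrees, less where a joint would pass 70% of its speed; a pose out of reach is approached as far as the arm can. A call with a gripper value outside its range is refused whole. OPENING is the finger opening in mm, from 0 to 85.4, set as the call begins (- or left out, the last holds). The fingers move at their own pace and stop on an object; FORCE is the grip in N (left out, the last holds). Time passes only in rows, so rows that repeat a pose let the fingers close. It gives the time, the measured TCP pose, the force and the opening at its end, in the units of the state.
- get_state(): the state, without advancing time (a new reading comes with each control period).
- read_camera(name): name is "side" or "top" or "wrist"; returns a dict with "image" (420x560x3 uint8, red, green, blue), "K" (3x3 intrinsics, pixels), "k1" (the pictures are not rectified: a ray, as slopes to the right and down, at radius r is drawn at 1 + k1 r^2 times it, then the intrinsics apply), "R" (3x3) and "t" (3): a world point X has camera coordinates R X + t. Camera axes: x right, y down, z forward; pixel columns grow to the right and rows downward; lengths in m; the calibration is good to about 2 mm. A picture is of the moment at which its call begins. There is no depth.
- hand_in(): hands the job in, once; it reports no verdict.
The state is a dict: "clock": time; "joint_pos": joint angles; "qvel": joint speeds; "tau": joint torques, N m; "tcp_pos": TCP position; "orientation": TCP orientation; "wrist_force": force on the tool from outside, world axes, zero at the start; "ft_torque": the same for the moment, N m; "finger_gap": finger opening in m.
Only numpy, scipy, OpenCV 4.12 (cv2) and the standard library are available. Lean on these libraries where they do the work, as an engineer would, in place of code of your own. Each camera call takes 0.05 s, during which the arm holds its last target. There are 200 camera calls.

## Working session

There is one attempt and no reset: what is moved stays moved. The work goes in short steps, Python scripts to look and compute and a shell command to move; the robot and the scene stay as the last step left them, time stands still between calls to the robot, and variables do not carry over. Pictures are saved under pics/ and viewed, about 8 in all and at most 12, crops included, and the job is handed in when it is done.

```bash
ls; mkdir -p pics
cat > h.py <<'E'
from workcell import *
import numpy as np, cv2, json
def snap(n,f):
    c=read_camera(n); cv2.imwrite(f'pics/{f}.png',c['image'][:,:,::-1]); np.savez(f'pics/{f}.npz',**{k:np.array(c[k]) for k in c}); return c
def load(f): return dict(np.load(f'pics/{f}.npz'))
def pix2w(c,u,v,z):
    d=np.array([[(u-c['K'][0,2])/c['K'][0,0],(v-c['K'][1,2])/c['K'][1,1]]])
    s=cv2.undistortPoints(np.array([[[u,v]]],float),c['K'],np.array([float(c['k1']),0,0,0,0]))[0,0]
    r=c['R'].T@np.array([s[0],s[1],1]); o=-c['R'].T@c['t']
    return o+r*(z-o[2])/r[2]
def w2pix(c,X):
    return cv2.projectPoints(np.array([X],float).reshape(-1,1,3),cv2.Rodrigues(c['R'])[0],c['t'],c['K'],np.array([float(c['k1']),0,0,0,0]))[0].reshape(-1,2)
E
python3 - <<'E'
from h import *
for n in ['top','side']:
    c=snap(n,n+'0'); print(n,c['K'].tolist() if hasattr(c['K'],'tolist') else c['K'],c['k1'],-np.array(c['R']).T@c['t'])
    a=cv2.imread(f'pics/{n}0.png'); cv2.imwrite(f'pics/{n}0b.png',cv2.resize(a,(800,600),interpolation=cv2.INTER_CUBIC))
print(get_state())
E
```

```text
pics
top [[437.98393091420166, 0.0, 279.8282162017736], [0.0, 437.98393091420166, 205.40944109746582], [0.0, 0.0, 1.0]] 0.049705081591862814 [0.23793949 0.01407701 1.52551192]
side [[403.9701365252667, 0.0, 284.7289760683365], [0.0, 403.9701365252667, 213.31219029745571], [0.0, 0.0, 1.0]] -0.10518082538547933 [0.47428554 1.00737027 0.95613702]
{'clock': 0.1, 'joint_pos': array([-1.26659434e+00,  3.13937690e-01,  4.50727499e-02,  1.30359922e+00,
       -1.39418841e-06,  1.43118740e+00]), 'qvel': array([ 0.00195172,  0.0013033 ,  0.00311114, -0.00098481, -0.00231188,
        0.00152905]), 'tau': array([ 1.29622498e-03, -4.81729209e+01,  2.99241811e+01,  1.27795176e-02,
       -1.69966524e-04,  1.06465509e-05]), 'tcp_pos': array([ 0.24672747, -0.51880869,  0.20198292]), 'orientation': array([-8.31034994e-04,  9.75479512e-01,  2.20088678e-01, -6.92455755e-05]), 'wrist_force': array([ 0.25868896, -0.25857918, -0.43890393]), 'ft_torque': array([0.01996134, 0.01983833, 0.00019589]), 'finger_gap': 0.08523919258363906}
```

View pics/top0b.png

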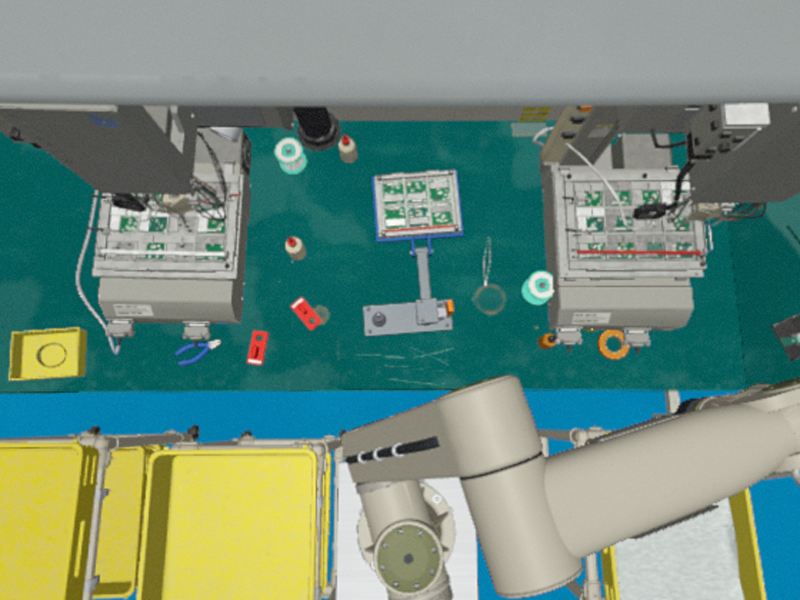

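View pics/side0b.png

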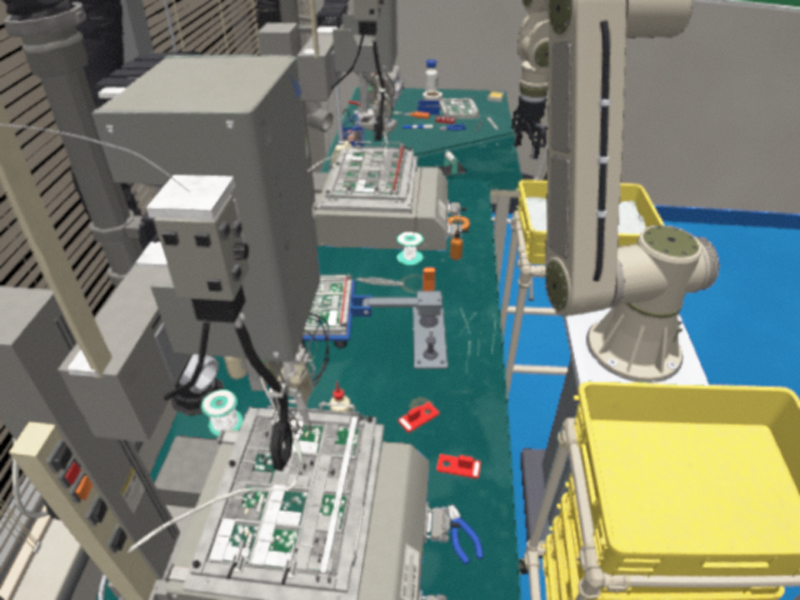

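Two red tags visible: top view (305,314) and (257,347); the dock is at (405,318), with the peg at (379,318) and orange tab at (449,307). I'll enlarge the crops and rule out a hidden third tag at the far right.

Run:
```python
from h import *
t=cv2.imread('pics/top0.png'); s=cv2.imread('pics/side0.png')
w=snap('wrist','wrist0')['image'][:,:,::-1]
A=cv2.resize(t[190:250,160:330],(800,282),interpolation=cv2.INTER_CUBIC)  # scale 4.706
B=cv2.resize(s[180:340,250:350],(198,317),interpolation=cv2.INTER_CUBIC)
B=cv2.resize(s[185:340,270:350],(163,317))
C=cv2.resize(s[60:140,240:380],(400,229)); D=cv2.resize(w,(400,300))
o=np.zeros((600,800,3),np.uint8); o[:282]=A; o[290:519,:400]=C; o[290:590,400:]=D
cv2.imwrite('pics/c1.png',o)
c=load('top0')
for n,u,v,z in [('tagA',305,314,.006),('tagB',257,347,.006),('peg',379,318,.07),('tab',449,307,.12),('tape',613,345,.01),('dolly',417,205,.085)]: print(n,pix2w(c,u*.7,v*.7,z))
```

```text
tagA [0.49882667 0.24600779 0.006     ]
tagB [0.41793804 0.35995933 0.006     ]
peg [0.47775732 0.06191547 0.07      ]
tab [ 0.49451874 -0.09939745  0.12      ]
tape [ 0.42035597 -0.50232306  0.01      ]
dolly [ 0.75178752 -0.02942495  0.085     ]
```

View pics/c1.png

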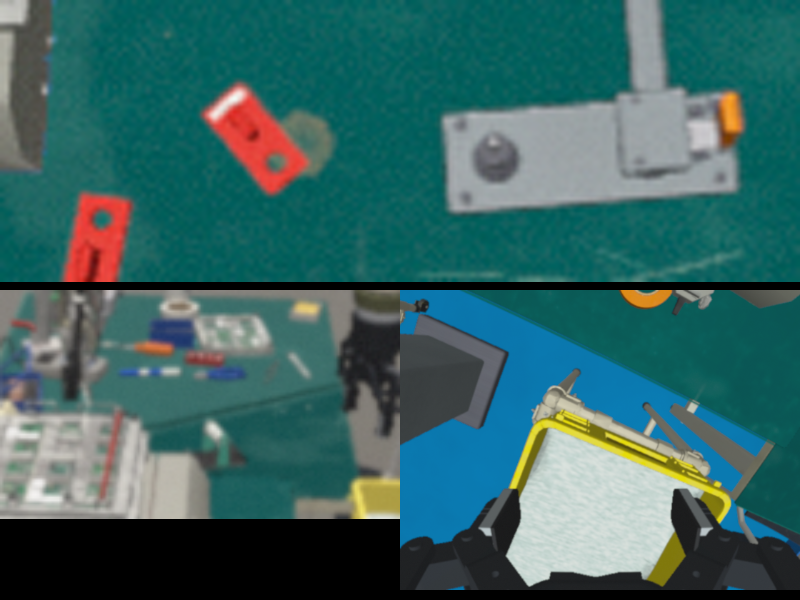

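Only tags A and B exist near the robot; the target is A (right-most), with its eye in crop at (276,161) and white end at (225,98). Computing tag and dock poses and the first move.

Run:
```python
from h import *
c=load('top0'); s=800/170
f=lambda x,y,z: pix2w(c,x/s+160,y/s+190,z)
e=f(276,161,.006); w=f(225,98,.006); b=f(289.5,178.5,.006)
print('eye',e,'white end',w,'eye end',b,'heading',np.arctan2(*(w-b)[1::-1]),np.linalg.norm(w-b))
d=(w-b)/np.linalg.norm(w-b); o=(w+b)/2; print('origin',o,'fin',o+.012*d,'eye from origin',o-.024*d)
for n,x,y,z in [('pegtip',495,143,.088),('tabtop',731,117,.13),('c1',442,115,.008),('c2',450,212,.008),('c3',738,191,.008),('base shoulder',495,160,.056)]: print(n,f(x,y,z))
p=f(495,143,.088);q=f(731,117,.13);print('yaw from peg-tab',np.arctan2(p[1]-q[1],p[0]-q[0])-np.pi/2,np.linalg.norm((p-q)[:2]))
p=f(450,212,.008);q=f(738,191,.008);print('yaw from plate',np.arctan2(p[1]-q[1],p[0]-q[0])-np.pi/2,np.linalg.norm((p-q)[:2]))
```

```text
eye [0.48307844 0.22754473 0.006     ] white end [0.53099756 0.26692209 0.006     ] eye end [0.46987192 0.21717882 0.006     ] heading 0.6830915357556356 0.07880822850499421
origin [0.50043474 0.24205045 0.006     ] fin [0.50974224 0.24962478 0.006     ] eye from origin [0.48181974 0.2269018  0.006     ]
pegtip [0.48224553 0.06172801 0.088     ]
tabtop [ 0.49280803 -0.10194902  0.13      ]
c1 [0.5171941  0.10411828 0.008     ]
c2 [0.44411291 0.09750747 0.008     ]
c3 [ 0.45924195 -0.11620431  0.008     ]
base shoulder [0.47525249 0.06273811 0.056     ]
yaw from peg-tab 0.06444319439364321 0.16401748368998836
yaw from plate 0.07067385901865109 0.21424660887634972
```

```bash
python3 -m crank '{"travel":[[-0.1,0,-0.3],[-0.1,-0.5,-0.7],[-0.1,-1.3,-1],[-0.1,-2.2,-1],[-0.1,-3.2,-1]],"turn":[0,-0.05,-0.1,-0.15,-0.2]}' 85
```

```text
clock: 0.57
tcp_pos: [0.1881, -0.4053, 0.2429]
orientation: [0.001, 0.948, 0.318, -0.0]
wrist_force: [-0.9, 0.2, 0.8]
finger_gap: 0.0847
```

```bash
python3 -m crank '{"travel":[[0.9,-0.3,0],[1.8,-0.6,0],[2.7,-0.9,0],[3.6,-1.2,0],[4.5,-1.5,0]],"turn":[0,0,0,0,0]}'; python3 -m crank '{"travel":[[0.9,-0.3,0],[1.8,-0.6,0],[2.7,-0.9,0],[3.6,-1.2,0],[4.3,-1.4,0]],"turn":[0,0,0,0,0]}'
```

```text
clock: 0.98
tcp_pos: [0.2966, -0.2478, 0.2428]
orientation: [0.0, 0.949, 0.316, 0.0]
wrist_force: [0.7, -0.5, 0.3]
finger_gap: 0.0847
clock: 1.4
tcp_pos: [0.4009, -0.0988, 0.2428]
orientation: [-0.0, 0.948, 0.317, 0.0]
wrist_force: [-0.1, -0.4, -0.3]
finger_gap: 0.0851
```

```bash
python3 -m crank '{"travel":[[0.7,-0.6,0],[1.4,-1.25,0],[2.1,-1.9,0],[2.8,-2.5,0],[3.5,-3.1,0]],"turn":[0,0,0,0,-0.04]}'; python3 -m crank '{"travel":[[0.7,-0.65,0],[1.4,-1.3,0],[2.0,-1.9,0],[2.2,-2.0,0],[2.2,-2.0,0]],"turn":[0,0,0,0,0]}'
python3 - <<'E'
from h import *
c=snap('wrist','w1'); s=get_state(); print(s['tcp_pos'],s['orientation'],s['joint_pos'], -c['R'].T@c['t'])
cv2.imwrite('pics/w1b.png',cv2.resize(c['image'][:,:,::-1],(800,600),interpolation=cv2.INTER_CUBIC))
E
```

```text
clock: 1.82
tcp_pos: [0.4375, 0.0838, 0.2427]
orientation: [0.0, 0.942, 0.336, -0.0]
wrist_force: [0.5, -1.0, -0.0]
finger_gap: 0.0852
clock: 2.23
tcp_pos: [0.4555, 0.2015, 0.2421]
orientation: [-0.0, 0.941, 0.337, -0.0]
wrist_force: [0.6, 0.1, 0.7]
finger_gap: 0.0851
[0.45522573 0.20002223 0.24223427] [ 2.24784589e-04  9.41706919e-01  3.36433770e-01 -5.88105603e-04] [ 2.52774619e-01  1.53874112e-01 -6.37818711e-02  1.35427119e+00
 -5.53864715e-04  2.70811277e+00] [0.51853772 0.25372282 0.41325534]
```

View pics/w1b.png

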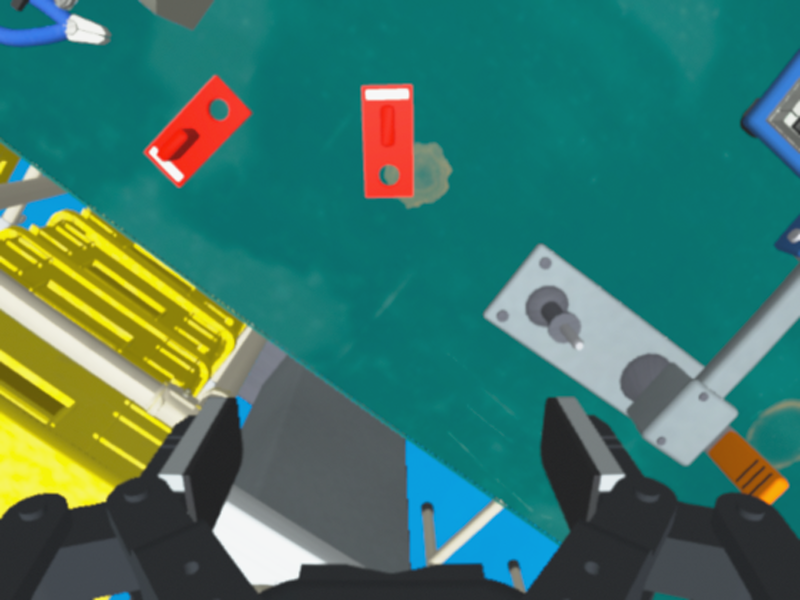

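Wrist view: target tag corners (361,85), (412,84), (413,195), (366,198), eye (390,175); peg tip (579,346); plate corners (541,244), (485,316); coupler and tab lower right, tab top end about (775,490).

```bash
cat > m.py <<'E'
from h import *
c=load('w1'); f=lambda x,y,z: pix2w(c,x*.7,y*.7,z)
T=[f(*p,.006)[:2] for p in [(361,85),(412,84),(414,196),(365.5,198)]]
a=(T[0]+T[1])/2; b=(T[2]+T[3])/2; L=np.linalg.norm(a-b); d=(a-b)/L
print('len',L,'width',np.linalg.norm(T[0]-T[1]),np.linalg.norm(T[2]-T[3]),'head',np.arctan2(d[1],d[0]), 'side head',np.arctan2(*(T[0]-T[3])[::-1]),np.arctan2(*(T[1]-T[2])[::-1]))
o=(a+b)/2; print('o',o,'fin',o+.012*d,'eye',o-.024*d,'eye px',f(390,175,.006))
P=f(579,346,.088); print('peg',P,'shoulder',f(565,326,.056))
p,q=f(541,244,.008),f(485,316,.008); print('plate edge +y', p,q,'yaw',np.arctan2(*(p-q)[1::-1]),np.linalg.norm(p-q))
print('cornermid',(p+q)/2, 'tabtop',f(775,490,.13))
fl=(f(546,264,.008)+f(502,316,.008))/2; print('hole mid',fl)
E
python3 m.py
```

```text
len 0.0810031844079211 width 0.03665382805103116 0.03685832122590122 head 0.715259974836373 side head 0.7140121630134418 0.7165208744096043
o [0.50449708 0.24518279] fin [0.51355615 0.25305256] eye [0.48637893 0.22944326] eye px [0.48679388 0.22891235 0.006     ]
peg [0.48709827 0.06511649 0.088     ] shoulder [0.48852629 0.06607014 0.056     ]
plate edge +y [0.521107   0.10469598 0.008     ] [0.44898333 0.09814428 0.008     ] yaw 0.0905911980168756 0.07242063521237739
cornermid [0.48504517 0.10142013 0.008     ] tabtop [ 0.50366036 -0.09723131  0.13      ]
hole mid [0.4849227  0.08884441 0.008     ]
```

```bash
python3 -m crank '{"travel":[[0.6,-0.03,0.7],[1.2,-0.06,1.5],[1.93,-0.1,2.4],[1.93,-0.1,3.3],[1.93,-0.1,3.5]],"turn":[-0.03,-0.03,-0.03,-0.03,-0.03]}' 50
python3 -m crank '{"travel":[[0,0,0]],"turn":[0]}'
python3 - <<'E'
from h import *
c=snap('wrist','w2'); s=get_state(); print(s['tcp_pos'],s['orientation'], -c['R'].T@c['t'])
cv2.imwrite('pics/w2b.png',cv2.resize(c['image'][:,:,::-1],(800,600),interpolation=cv2.INTER_CUBIC))
E
```

```text
clock: 2.7
tcp_pos: [0.5098, 0.2488, 0.0963]
orientation: [0.0, 0.937, 0.349, -0.005]
wrist_force: [-1.9, -1.0, 0.2]
finger_gap: 0.0499
clock: 2.78
tcp_pos: [0.5097, 0.2487, 0.0995]
orientation: [0.0, 0.937, 0.349, -0.004]
wrist_force: [-0.9, -0.5, -0.3]
finger_gap: 0.0499
[0.51144135 0.24934006 0.10222743] [ 1.26422188e-04  9.37295571e-01  3.48530046e-01 -1.95022331e-03] [0.57278036 0.30287873 0.26998619]
```

View pics/w2b.png

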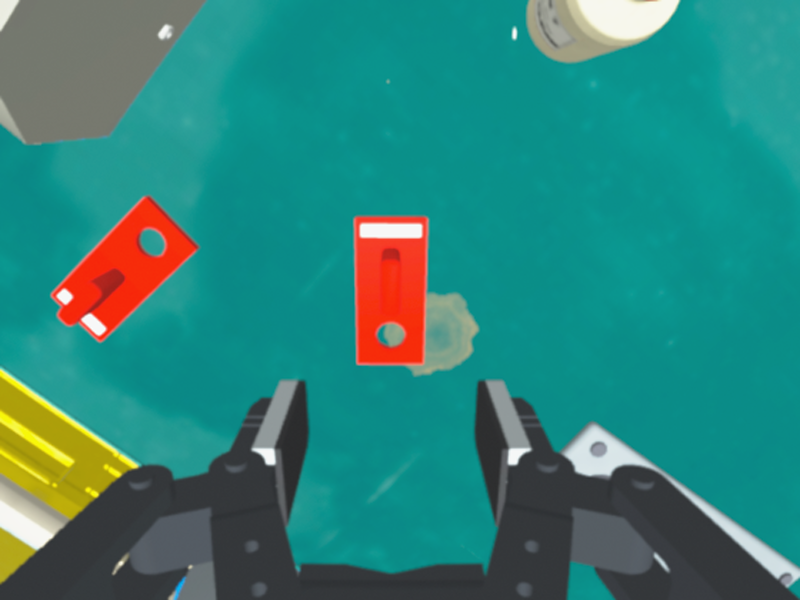

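Wrist close-up: tag corners (355,217), (428,217), (425,364), (357,364), centred at column 391, same as the finger midpoint (~391).

Run:
```python
from h import *
c=load('w2'); f=lambda x,y,z: pix2w(c,x*.7,y*.7,z)
T=[f(*p,.006)[:2] for p in [(355,217),(428,217),(425.5,364.5),(357,364.5)]]
a=(T[0]+T[1])/2; b=(T[2]+T[3])/2; L=np.linalg.norm(a-b); d=(a-b)/L
o=(a+b)/2;print('len',L,np.linalg.norm(T[0]-T[1]),np.linalg.norm(T[2]-T[3]),'head',np.arctan2(d[1],d[0]),'o',o,'fin',o+.012*d,'eye',o-.024*d,f(391,334,.006))
s=get_state();t=s['tcp_pos'];q=s['orientation'];th=2*np.arctan2(q[2],q[1]);X=np.array([np.cos(th),np.sin(th)]);Y=np.array([X[1],-X[0]])
print('th',th,'tcp px',w2pix(c,t)/.7, w2pix(c,[t+np.append(Y*.025,0),t-np.append(Y*.025,0)])/.7)
e=o+.012*d-t[:2]; print('delta units',e@X/.04,e@Y/.04, t)
```

```text
len 0.08124902449433742 0.03637985801463972 0.0375010202398098 head 0.7098020618491118 o [0.50467156 0.24501504] fin [0.51377345 0.25283524] eye [0.48646778 0.22937463] [0.48749706 0.23046727 0.006     ]
th 0.7120061314811862 tcp px [[393.98676598 361.42809383]] [[465.94098039 361.36663966]
 [322.06710313 361.29569408]]
delta units 0.10122778470669298 -0.028058791876283663 [0.51144135 0.24934006 0.10222743]
```

```bash
python3 -m crank '{"travel":[[0.1,0,0.8],[0.1,0,1.6],[0.1,0,2.1],[0.1,0,2.28],[0.1,0,2.28]],"turn":[0,0,0,0,0]}' 50; python3 -m crank '{"travel":[[0,0,0],[0,0,0],[0,0,0],[0,0,0],[0,0,0]],"turn":[0,0,0,0,0]}' 0 30;  python3 -m crank '{"travel":[[0,0,0],[0,0,0],[0,0,-0.3],[0,0,-0.8],[0,0,-1.4]],"turn":[0,0,0,0,0]}'
```

```text
clock: 3.25
tcp_pos: [0.5158, 0.2531, 0.0124]
orientation: [0.0, 0.937, 0.349, -0.0]
wrist_force: [0.1, 0.0, 0.2]
finger_gap: 0.0498
clock: 3.67
tcp_pos: [0.5165, 0.2542, 0.0126]
orientation: [0.0, 0.937, 0.349, 0.001]
wrist_force: [-0.6, -0.3, -0.6]
finger_gap: -0.0001
clock: 4.08
tcp_pos: [0.5142, 0.2534, 0.0666]
orientation: [-0.0, 0.937, 0.349, -0.002]
wrist_force: [-0.2, 0.7, -0.9]
finger_gap: 0.0002
```

The fingers closed on nothing (gap 0), so I'm looking before anything else.

```bash
python3 -m crank '{"travel":[[0,0,0],[0,0,0]],"turn":[0,0]}' 50
python3 - <<'E'
from h import *
c=snap('wrist','w3'); s=snap('side','s3')['image'][:,:,::-1]; st=get_state(); print(st['tcp_pos'],st['orientation'],st['finger_gap'])
o=np.zeros((600,800,3),np.uint8); w=c['image'][:,:,::-1]
o[:,:480]=cv2.resize(w[70:,80:360],(480,600),interpolation=cv2.INTER_CUBIC)
o[:,480:]=cv2.resize(s[220:370,250:330],(320,600),interpolation=cv2.INTER_CUBIC)
cv2.imwrite('pics/w3b.png',o)
E
```

```text
clock: 4.25
tcp_pos: [0.5171, 0.2544, 0.069]
orientation: [0.0, 0.937, 0.349, 0.002]
wrist_force: [-0.4, -0.4, 0.3]
finger_gap: 0.0234
[0.51535082 0.25377752 0.06699524] [ 3.54317211e-05  9.36975005e-01  3.49396165e-01 -3.98332166e-04] 0.03852052687536234
```

View pics/w3b.png

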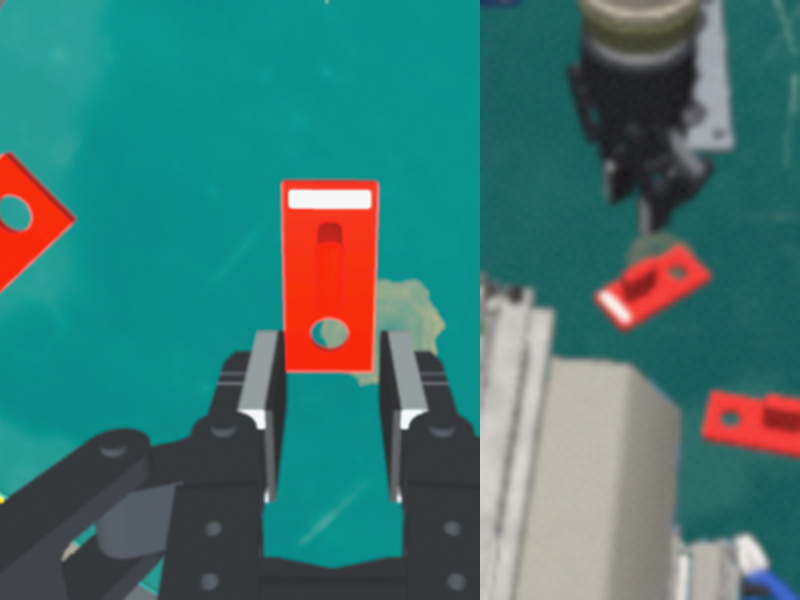

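Run:
```python
from h import *
c=load('w3'); S=load('side0') ; S3=load('s3'); f=lambda x,y,z: pix2w(c,80+x*.5833,70+y*.5833,z)
T=[f(*p,.006)[:2] for p in [(282,180),(379,180),(373.5,372),(286,372)]]
a=(T[0]+T[1])/2; b=(T[2]+T[3])/2; L=np.linalg.norm(a-b); d=(a-b)/L
o=(a+b)/2;fin=o+.012*d;print('len',L,np.linalg.norm(T[0]-T[1]),np.linalg.norm(T[2]-T[3]),'head',np.arctan2(d[1],d[0]),'o',o,'fin',fin,'eye',o-.024*d)
t=get_state()['tcp_pos']
k=lambda p:((p[0]-np.array([80,70]))/.5833)
print('tcp crop px',k(w2pix(c,t)),'fin top',k(w2pix(c,[*fin,.035])),'fin base',k(w2pix(c,[*fin,.006])), 'cam', -c['R'].T@c['t'])
ks=lambda p:((p[0]-np.array([250,220]))*4+np.array([480,0]))
print('side tcp',ks(w2pix(S3,t)),'fin top',ks(w2pix(S3,[*fin,.035])),'tag o',ks(w2pix(S3,[*o,.006])))
print('side: tag centre', pix2w(S3,250+(655-480)/4,220+286/4,.006),'eye',pix2w(S3,250+(678-480)/4,220+272/4,.006),'tips',pix2w(S3,250+(650-480)/4,220+225/4,.069))
```

```text
len 0.08175926550724819 0.03637170424608125 0.03642175261656688 head 0.7084873513968827 o [0.5048579  0.24531879] fin [0.51397006 0.25312702] eye [0.48663357 0.22970233]
tcp crop px [331.25990941 317.23130037] fin top [330.07939769 280.92407641] fin base [330.21537975 252.50556006] cam [0.5781341  0.30801849 0.24043515]
side tcp [636.0863377  237.82922995] fin top [637.74774873 265.8999477 ] tag o [650.34746133 283.34193718]
side: tag centre [0.50127397 0.24758203 0.006     ] eye [0.48481626 0.23316322 0.006     ] tips [0.50603489 0.2428229  0.069     ]
```

Run:
```python
from h import *
for n,t,q,g in [('w1',[0.45522573,0.20002223,0.24223427],(.94170692,.33643377),.0851),('w2',[0.51144135,0.24934006,0.10222743],(.93729557,.34853005),.0499)]:
    c=load(n); th=2*np.arctan2(q[1],q[0]); X=np.array([np.cos(th),np.sin(th),0]);Y=np.array([X[1],-X[0],0]); print(n,c['K'][0,0])
    for h in [0,.01,.02,.03,.04]:
        print(h,[ (w2pix(c,np.array(t)+dx*X+s*g/2*Y+np.array([0,0,h]))/.7).round()[0].tolist() for dx in(.011,-.011) for s in (-1,1)])
```

```text
w1 373.8037990722639
0 [[273.0, 336.0], [517.0, 337.0], [277.0, 393.0], [512.0, 393.0]]
0.01 [[267.0, 348.0], [524.0, 348.0], [272.0, 407.0], [519.0, 407.0]]
0.02 [[260.0, 361.0], [531.0, 361.0], [265.0, 422.0], [525.0, 422.0]]
0.03 [[252.0, 376.0], [540.0, 376.0], [258.0, 440.0], [533.0, 440.0]]
0.04 [[243.0, 392.0], [549.0, 392.0], [250.0, 459.0], [541.0, 459.0]]
w2 373.8037990722639
0 [[321.0, 332.0], [467.0, 332.0], [324.0, 389.0], [464.0, 389.0]]
0.01 [[317.0, 344.0], [471.0, 344.0], [320.0, 404.0], [468.0, 404.0]]
0.02 [[312.0, 357.0], [476.0, 358.0], [316.0, 420.0], [472.0, 420.0]]
0.03 [[308.0, 372.0], [481.0, 373.0], [312.0, 438.0], [477.0, 438.0]]
0.04 [[302.0, 389.0], [487.0, 389.0], [307.0, 457.0], [482.0, 458.0]]
```

The fingertips project as if they sit about 28 mm behind the reported TCP: 41 mm open, 33 mm at 50 mm opening, against 13 mm and about 5 mm expected. At a reported z of 0.0126 they closed just above the 35 mm fin, which fits the miss. The tag hasn't moved. I'll go lower in guarded steps and watch force and gap.

```bash
python3 -m crank '{"travel":[[-0.03,0,0.7],[-0.03,0,1.3],[-0.03,0,1.6],[-0.03,0,1.67],[-0.03,0,1.67]],"turn":[0,0,0,0,0]}' 50; python3 -m crank '{"travel":[[0,0,0.1],[0,0,0.2],[0,0,0.3],[0,0,0.3]],"turn":[0,0,0,0]}';  python3 -m crank '{"travel":[[0,0,0],[0,0,0],[0,0,0],[0,0,0],[0,0,0]],"turn":[0,0,0,0,0]}' 0 30
```

```text
clock: 4.77
tcp_pos: [0.513, 0.2524, -0.0013]
orientation: [-0.0, 0.937, 0.349, -0.002]
wrist_force: [-0.1, 0.1, 0.4]
finger_gap: 0.05
clock: 5.1
tcp_pos: [0.5148, 0.2531, -0.0115]
orientation: [0.0, 0.937, 0.349, -0.0]
wrist_force: [0.6, -0.0, -0.3]
finger_gap: 0.0503
clock: 5.52
tcp_pos: [0.5151, 0.2532, -0.0109]
orientation: [0.0, 0.937, 0.349, 0.0]
wrist_force: [-0.8, 0.7, 1.5]
finger_gap: 0.0092
```

The fin is held (gap 9.2 mm, no bench contact at reported z = -0.011), which confirms the tip offset. Next: lift, turn to heading about 0.30 so the side camera can see the eye, and move over the peg.

```bash
python3 -m crank '{"travel":[[0,0,-0.4],[0,0,-1.2],[0,0,-2.1],[0,0,-2.9],[0,0,-3.2]],"turn":[0,0,0,0,0]}' 0 40;  python3 -m crank '{"travel":[[-0.4,0.5,0],[-1.0,1.25,0],[-1.6,2.0,0],[-2.2,2.77,0],[-2.76,3.47,0]],"turn":[0.1,0.2,0.3,0.41,0.41]}'; python3 -m crank '{"travel":[[0,0,0],[0,0,0],[0,0,0]],"turn":[0,0,0]}'
python3 - <<'E'
from h import *
s=snap('side','s4')['image'][:,:,::-1];w=snap('wrist','w4')['image'][:,:,::-1]; st=get_state(); print(st['tcp_pos'],st['orientation'],st['finger_gap'],st['joint_pos'])
S=load('s4'); print(w2pix(S,[.487,.065,.088]))
o=np.zeros((600,800,3),np.uint8)
o[:,:400]=cv2.resize(s[150:300,240:340],(400,600),interpolation=cv2.INTER_CUBIC)
o[:,400:]=cv2.resize(w[120:,180:380],(400,600),interpolation=cv2.INTER_CUBIC)
cv2.imwrite('pics/w4b.png',o)
E
```

```text
clock: 5.93
tcp_pos: [0.5173, 0.2539, 0.1219]
orientation: [0.0, 0.937, 0.349, 0.003]
wrist_force: [0.8, 0.2, -0.3]
finger_gap: 0.009
clock: 6.35
tcp_pos: [0.5221, 0.0742, 0.1169]
orientation: [0.0, 0.989, 0.149, 0.0]
wrist_force: [1.0, -0.0, -0.7]
finger_gap: 0.0091
clock: 6.6
tcp_pos: [0.5222, 0.076, 0.1168]
orientation: [-0.0, 0.989, 0.151, -0.0]
wrist_force: [0.3, -0.3, -0.3]
finger_gap: 0.0094
[0.52218843 0.07695697 0.11675462] [-1.11903860e-04  9.88371865e-01  1.52056049e-01 -3.19549949e-05] 0.009066555562153902 [-5.96287462e-03  2.64971442e-01 -2.35335722e-01  1.07058762e+00
  2.10904018e-04  2.83033341e+00]
[[301.690962   229.81907731]]
```

View pics/w4b.png

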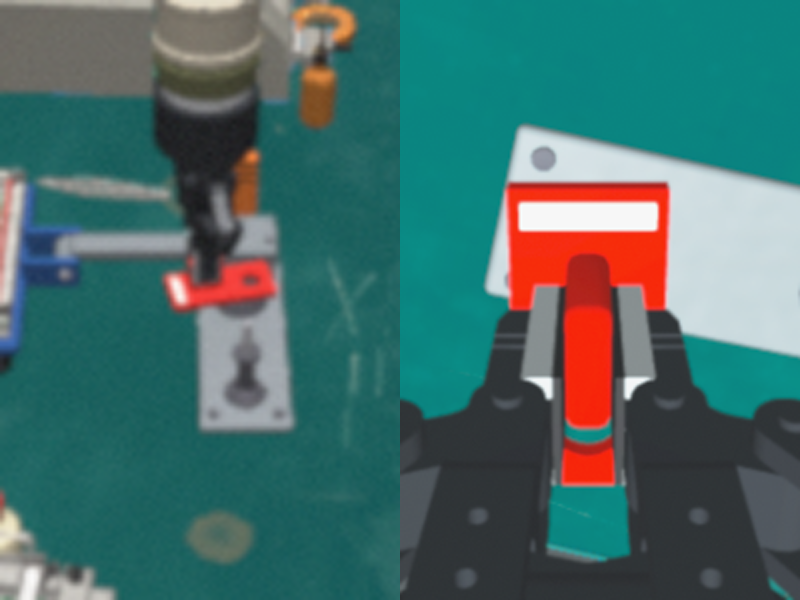

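Run:
```python
from h import *
S=load('s4'); W=load('w4'); t=get_state()['tcp_pos']
print('side eye',pix2w(S,240+250/4,150+281/4,.134),'peg',pix2w(S,240+247/4,150+331/4,.088))
g=lambda x,y,z: pix2w(W,180+(x-400)/2,120+y/2,z)
c1,c2=g(510,183,.134),g(668,183,.134); print('stripe end corners',c1,c2,np.linalg.norm(c1-c2)); m=(c1+c2)/2
d=(c2-c1)/np.linalg.norm(c2-c1); X=np.array([-d[1],d[0],0]); print('X',X, 'head',np.arctan2(X[1],X[0]),'eye',m-.064*X, 'tcp',t)
# triangulate peg tip: w1 & s4 & top0
def ray(c,u,v):
    a=pix2w(c,u,v,0);b=pix2w(c,u,v,.1);d=(b-a)/np.linalg.norm(b-a);return a,d
R=[ray(load('w1'),579*.7,346*.7),ray(S,240+247/4,150+331/4),ray(load('top0'),495/4.706+160,143/4.706+190)]
for sel in ([0,1],[0,2],[0,1,2]):
    A=sum(np.eye(3)-np.outer(R[i][1],R[i][1]) for i in sel);B=sum((np.eye(3)-np.outer(R[i][1],R[i][1]))@R[i][0] for i in sel);print(sel,np.linalg.solve(A,B))
```

```text
side eye [0.48549649 0.07131345 0.134     ] peg [0.48629566 0.07855961 0.088     ]
stripe end corners [0.54394411 0.10170113 0.134     ] [0.55425063 0.06882606 0.134     ] 0.034452791627622124
X [0.9542064  0.29914903 0.        ] head 0.30380072297196625 eye [0.48802816 0.06611806 0.134     ] tcp [0.52218843 0.07695697 0.11675462]
[0, 1] [0.48564411 0.05055763 0.06227008]
[0, 2] [0.48498362 0.06139285 0.08031712]
[0, 1, 2] [0.48568218 0.0607901  0.07413894]
```

Run:
```python
from h import *
a=cv2.imread('pics/s4.png');b=cv2.imread('pics/w1.png');o=np.zeros((600,800,3),np.uint8)
o[:,:400]=cv2.resize(a[205:265,280:320],(400,600),interpolation=cv2.INTER_CUBIC)
o[:,400:]=cv2.resize(b[185:260,370:420],(400,600),interpolation=cv2.INTER_CUBIC)
cv2.imwrite('pics/c5.png',o)
S=load('s4')
for P in ([.487,.065,.088],[.487,.065,.056],[.487,.065,.008],[.487,.073,.088],[.4875,.066,.134]): print(P,(w2pix(S,P)[0]-[280,205])*10)
```

```text
[0.487, 0.065, 0.088] [216.90962003 248.19077311]
[0.487, 0.065, 0.056] [214.23593605 321.27394509]
[0.487, 0.065, 0.008] [210.36337003 426.54293016]
[0.487, 0.073, 0.088] [215.93968785 265.36427818]
[0.4875, 0.066, 0.134] [219.15075089 140.87910193]
```

View pics/c5.png

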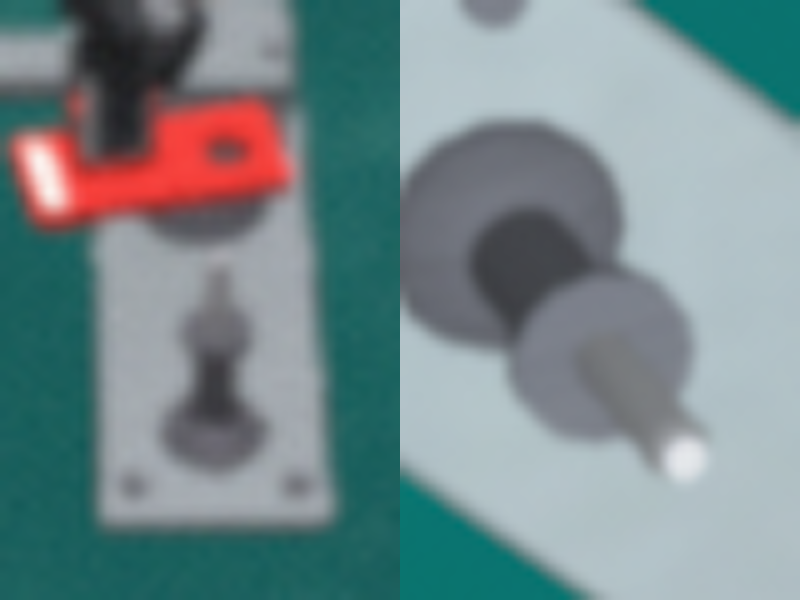

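Run:
```python
from h import *
S=load('s4'); f=lambda x,y,z:pix2w(S,280+x/10,205+y/10,z)
a=cv2.imread('pics/s4.png')[205:265,280:320].astype(float)
print(np.round(a[12:19,18:29,2]).astype(int)); print(np.round(a[22:34,17:28].mean(2)).astype(int))
e=f(230,149,.132);p=f(220,256,.088);s=f(215,328,.056);print(e,p,s,'peg-eye',(p-e)[:2])
```

```text
[[240 241 240 237 237 239 242 243 228 176 134]
 [246 243 232 211 200 212 228 240 239 205 155]
 [246 240 208 157 141 152 184 229 240 224 172]
 [246 241 205 149 129 140 177 230 243 237 204]
 [247 244 230 203 191 200 220 238 244 242 226]
 [246 245 243 239 237 235 234 235 235 233 223]
 [238 237 235 232 229 221 210 200 189 181 175]]
[[ 90  87  87  89  88  89  91  98 120 147 165]
 [105  99  97  98 100 103 112 129 150 163 168]
 [136 128 127 126 132 141 146 154 164 164 167]
 [159 156 158 156 164 167 164 164 166 166 168]
 [165 166 162 158 156 154 161 166 168 167 169]
 [166 166 162 150 135 135 156 165 167 167 168]
 [168 165 162 146 128 130 152 165 168 166 167]
 [165 163 157 140 126 127 149 161 166 168 167]
 [165 159 149 132 122 122 137 154 161 166 168]
 [160 145 128 120 114 115 119 137 157 166 168]
 [156 134 115 112 112 111 112 124 149 167 169]
 [151 126 111 110 110 108 109 118 147 163 168]]
[0.48404078 0.06729153 0.132     ] [0.48588608 0.06857045 0.088     ] [0.48663363 0.0681062  0.056     ] peg-eye [0.0018453  0.00127892]
```

Side crop: eye at (228,149), peg tip at (218,256). Relative to the peg the eye is off by at most about 2 mm in both cameras, and the play is ±4 mm. Lowering with force checks.

```bash
python3 -m crank '{"travel":[[0.01,0,0.4],[0.01,0,0.8],[0.01,0,1.0],[0.01,0,1.1],[0.01,0,1.2]],"turn":[0,0,0,0,0]}'; python3 -m crank '{"travel":[[0,0,0.15],[0,0,0.3],[0,0,0.4],[0,0,0.4]],"turn":[0,0,0,0]}'
```

```text
clock: 7.12
tcp_pos: [0.5224, 0.0769, 0.0684]
orientation: [-0.0, 0.988, 0.152, -0.0]
wrist_force: [-0.1, 0.3, 0.2]
finger_gap: 0.0092
clock: 7.45
tcp_pos: [0.5222, 0.076, 0.052]
orientation: [-0.0, 0.988, 0.151, -0.001]
wrist_force: [0.4, 0.5, -0.7]
finger_gap: 0.0086
```

Run:
```python
from h import *
s=snap('side','s5')['image'][:,:,::-1];w=snap('wrist','w5')['image'][:,:,::-1]
o=np.zeros((600,800,3),np.uint8)
o[:,:400]=cv2.resize(s[205:265,280:320],(400,600),interpolation=cv2.INTER_CUBIC)
o[:,400:]=cv2.resize(w[240:390,230:330],(400,600),interpolation=cv2.INTER_CUBIC)
cv2.imwrite('pics/w5b.png',o)
```

```text
(no output)
```

View pics/w5b.png

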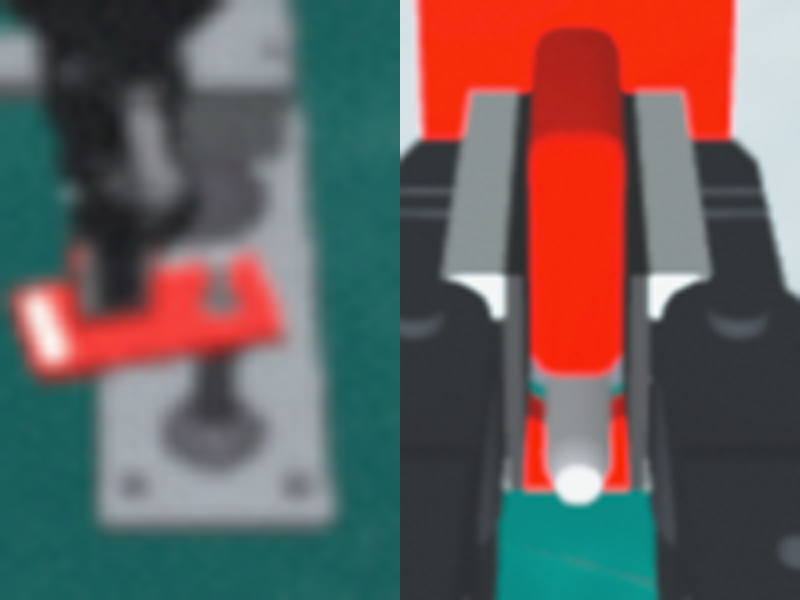

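The peg passes through the eye in both views (side: peg at (218,285); wrist: tip at (578,485) through the eye). Lowering a little, then releasing.

```bash
python3 -m crank '{"travel":[[0,0,0.05],[0,0,0.1],[0,0,0.1]],"turn":[0,0,0]}'; python3 -m crank '{"travel":[[0,0,0],[0,0,0],[0,0,0],[0,0,0],[0,0,0]],"turn":[0,0,0,0,0]}' 36;  python3 -m crank '{"travel":[[0,0,-0.1],[0,0,-0.4],[0,0,-1.0],[0,0,-2.0],[0,0,-2.5]],"turn":[0,0,0,0,0]}'; python3 -m crank '{"travel":[[0,0.2,-0.2],[0,0.8,-0.2],[0,1.6,-0.2],[0,2.0,-0.2],[0,2.0,-0.2]],"turn":[0,0.06,0.12,0.2,0.2]}'
python3 - <<'E'
from h import *
s=snap('side','s6')['image'][:,:,::-1];w=snap('wrist','w6')['image'][:,:,::-1]
st=get_state(); print(st['tcp_pos'],st['orientation'],st['clock'])
o=np.zeros((600,800,3),np.uint8)
o[:,:250]=cv2.resize(s[190:265,275:325],(400,600),interpolation=cv2.INTER_CUBIC)[:,80:330]
o[:412,250:]=cv2.resize(w,(550,412),interpolation=cv2.INTER_CUBIC)
cv2.imwrite('pics/w6b.png',o)
E
```

```text
clock: 7.8
tcp_pos: [0.5226, 0.076, 0.0486]
orientation: [0.0, 0.988, 0.151, -0.0]
wrist_force: [0.3, -0.4, -0.1]
finger_gap: 0.0091
clock: 8.22
tcp_pos: [0.5228, 0.076, 0.0489]
orientation: [0.0, 0.988, 0.151, 0.0]
wrist_force: [1.0, 0.7, -0.1]
finger_gap: 0.0357
clock: 8.63
tcp_pos: [0.5238, 0.0761, 0.1525]
orientation: [0.0, 0.988, 0.151, 0.002]
wrist_force: [0.7, -0.2, 0.7]
finger_gap: 0.0359
clock: 9.05
tcp_pos: [0.5475, -0.0036, 0.156]
orientation: [0.001, 0.999, 0.049, -0.0]
wrist_force: [-0.6, -0.2, -0.5]
finger_gap: 0.0362
[ 0.54615858 -0.00094926  0.15592311] [-2.73069654e-04  9.98662474e-01  5.16972349e-02 -7.64041484e-04] 9.15
```

View pics/w6b.png

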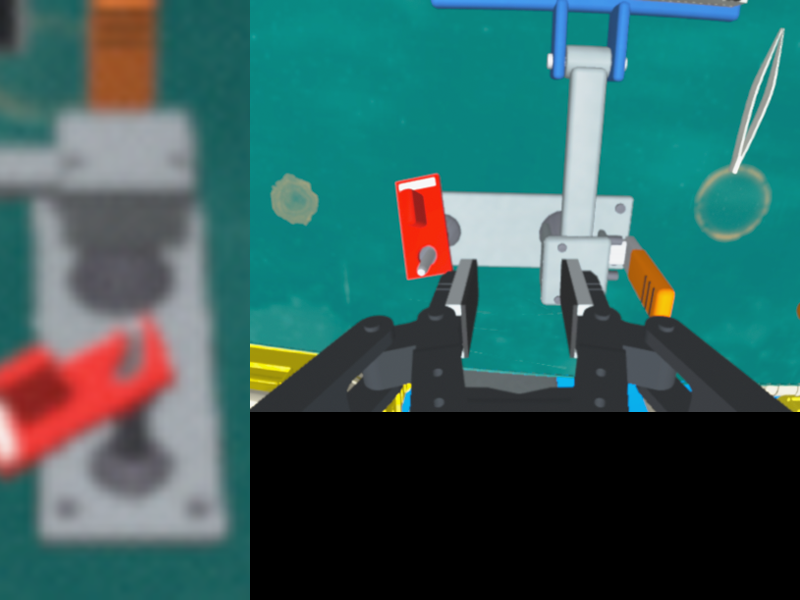

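The tag hangs on the peg in both views (peg through the eye at wrist (425,262)). The orange tab is at wrist (650,285). Using the peg position and a dock yaw of about 0.07, the tab should be near (0.4985, -0.1005). Moving above it and looking.

```bash
python3 -m crank '{"travel":[[-0.3,0.5,0],[-0.6,1.1,0],[-1.0,1.8,0],[-1.44,2.35,0],[-1.44,2.35,0]],"turn":[0.01,0.02,0.03,0.03,0.03]}' 40;python3 -m crank '{"travel":[[0,0,0],[0,0,0],[0,0,0]],"turn":[0,0,0]}'
python3 - <<'E'
from h import *
s=snap('side','s7')['image'][:,:,::-1];c=snap('wrist','w7');w=c['image'][:,:,::-1]
st=get_state(); print(st['tcp_pos'],st['orientation'],st['clock'])
t=cv2.imread('pics/w6.png')
o=np.zeros((600,800,3),np.uint8)
o[:,:400]=cv2.resize(w[200:410,220:360],(400,600),interpolation=cv2.INTER_CUBIC)
o[:300,400:]=cv2.resize(t[230:330,365:498],(400,300),interpolation=cv2.INTER_CUBIC)
o[300:,400:]=cv2.resize(s[160:250,260:380],(400,300),interpolation=cv2.INTER_CUBIC)
cv2.imwrite('pics/w7b.png',o)
E
```

```text
clock: 9.57
tcp_pos: [0.4965, -0.1017, 0.1563]
orientation: [0.0, 0.999, 0.036, -0.001]
wrist_force: [-0.1, 0.3, -0.1]
finger_gap: 0.0399
clock: 9.82
tcp_pos: [0.4993, -0.0987, 0.1567]
orientation: [-0.0, 0.999, 0.038, -0.0]
wrist_force: [0.9, 0.3, -0.1]
finger_gap: 0.0399
[ 0.49941663 -0.09867973  0.1567203 ] [-5.80542399e-05  9.99279276e-01  3.79595268e-02  1.73338094e-05] 9.9167
```

View pics/w7b.png

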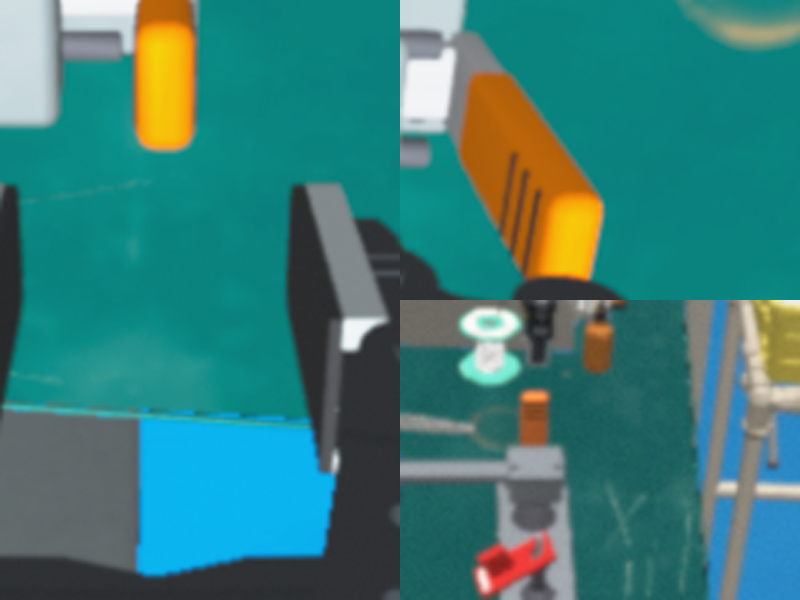

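Wrist crop: tab top face spans (138–195, 25–150), centre (166,88), between the fingers laterally but ahead of them.

Run:
```python
from h import *
c=load('w7'); k=140/400; f=lambda x,y:pix2w(c,220+x*k,200+y*k,.130)
for n,p in dict(c=(166,88),top=(166,25),bot=(166,150),l=(138,90),r=(195,90)).items(): print(n,f(*p))
a,b=f(166,150),f(167,25);print('len',np.linalg.norm(a-b),'head',np.arctan2(*(b-a)[1::-1]),'w',np.linalg.norm(f(138,90)-f(195,90)))
t=get_state()['tcp_pos']; e=f(166,88)-t; th=.0759; X=np.array([np.cos(th),np.sin(th)]);Y=np.array([X[1],-X[0]]);print('delta units',e[:2]@X/.04,e[:2]@Y/.04,e)
h=.033;print('tips px',[((w2pix(c,t+np.append(s*.02*Y+.011*X,h))[0]-[220,200])/k).round() for s in(-1,1)])
```

```text
c [ 0.50078474 -0.1003707   0.13      ]
top [ 0.51401383 -0.09932399  0.13      ]
bot [ 0.48721123 -0.10144608  0.13      ]
l [ 0.49993516 -0.09482963  0.13      ]
r [ 0.50078972 -0.10617977  0.13      ]
len 0.02688646303221207 head 0.07173697076564992 w 0.011382272992690847
delta units 0.030898656287707885 0.04474595984733344 [ 0.00136811 -0.00169097 -0.0267203 ]
tips px [array([ 19., 181.]), array([297., 181.])]
```

```bash
python3 -m crank '{"travel":[[0.03,0.04,0.5],[0.03,0.04,1.2],[0.03,0.04,1.9],[0.03,0.04,2.29],[0.03,0.04,2.29]],"turn":[0,0,0,0,0]}' 40;python3 -m crank '{"travel":[[0,0,0],[0,0,0],[0,0,0],[0,0,0],[0,0,0]],"turn":[0,0,0,0,0]}' 0 60
```

```text
clock: 10.33
tcp_pos: [0.4977, -0.0994, 0.0615]
orientation: [-0.001, 0.999, 0.038, -0.003]
wrist_force: [-0.5, -0.1, 0.5]
finger_gap: 0.04
clock: 10.75
tcp_pos: [0.5015, -0.1009, 0.0665]
orientation: [-0.0, 0.999, 0.037, 0.001]
wrist_force: [1.1, 3.6, 3.4]
finger_gap: 0.0112
```

```bash
python3 -m crank '{"travel":[[0,0.06,0],[0,0.14,0],[0,0.22,0],[0,0.31,0],[0,0.31,0]],"turn":[0,0,0,0,0]}' 0 80;python3 -m crank '{"travel":[[0,0,0],[0,0,0],[0,0,0]],"turn":[0,0,0]}'
```

```text
clock: 11.17
tcp_pos: [0.5025, -0.1135, 0.0664]
orientation: [-0.001, 0.999, 0.037, 0.001]
wrist_force: [0.7, 7.5, 6.2]
finger_gap: 0.0108
clock: 11.42
tcp_pos: [0.5025, -0.1131, 0.0664]
orientation: [-0.001, 0.999, 0.037, 0.001]
wrist_force: [1.0, 6.1, 5.8]
finger_gap: 0.0109
```

```bash
python3 -m crank '{"travel":[[0.03,0,-0.09],[0.07,0,-0.185],[0.15,0,-0.37],[0.24,0,-0.545],[0.34,0,-0.72]],"turn":[0,0,0,0,0]}';python3 -m crank '{"travel":[[0.05,0,-0.085],[0.105,0,-0.17],[0.22,0,-0.33],[0.34,0,-0.485],[0.42,0,-0.58]],"turn":[0,0,0,0,0]}';python3 -m crank '{"travel":[[0,0,0],[0,0,0],[0,0,0],[0,0,0],[0,0,0]],"turn":[0,0,0,0,0]}'
python3 - <<'E'
from h import *
s=snap('side','s8')['image'][:,:,::-1];w=snap('wrist','w8')['image'][:,:,::-1]
st=get_state(); print(st['tcp_pos'],st['wrist_force'],st['finger_gap'],st['clock'])
o=np.zeros((600,800,3),np.uint8)
o[:,:400]=cv2.resize(s[130:280,240:340],(400,600),interpolation=cv2.INTER_CUBIC)
o[:300,400:]=cv2.resize(w,(400,300),interpolation=cv2.INTER_CUBIC)
cv2.imwrite('pics/w8b.png',o)
E
```

```text
clock: 11.83
tcp_pos: [0.5121, -0.1109, 0.0919]
orientation: [-0.002, 0.999, 0.037, -0.003]
wrist_force: [1.6, 6.8, -9.1]
finger_gap: 0.011
clock: 12.25
tcp_pos: [0.5275, -0.1097, 0.115]
orientation: [-0.002, 0.999, 0.037, -0.005]
wrist_force: [-5.4, 6.3, -5.2]
finger_gap: 0.011
clock: 12.67
tcp_pos: [0.5278, -0.1098, 0.1152]
orientation: [-0.002, 0.999, 0.037, -0.004]
wrist_force: [-4.6, 5.6, -3.9]
finger_gap: 0.0109
[ 0.52779227 -0.10983498  0.11519071] [-3.20377712  6.04386681 -3.48332505] 0.011308445863635962 12.7667
```

View pics/w8b.png

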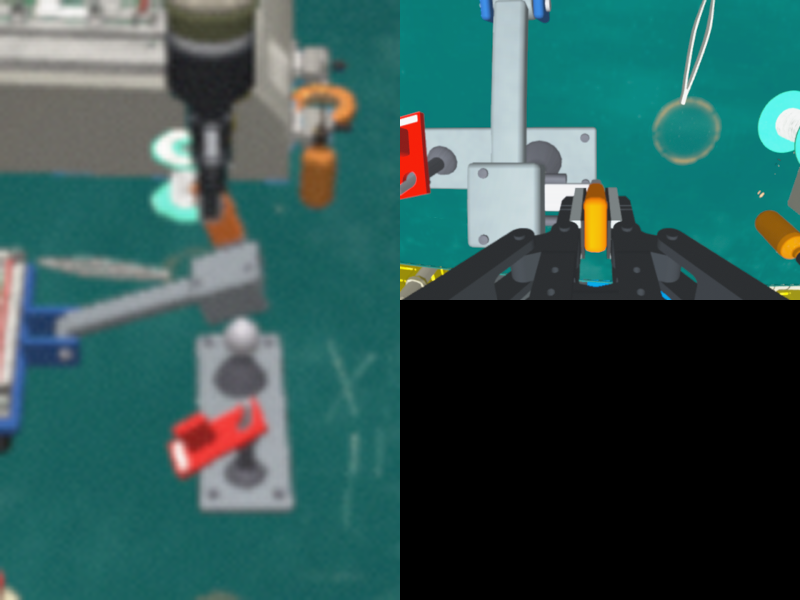

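The drawbar is up with the ball exposed below it (side view (240,335)), the tab is still held, and the tag is still on the peg. The tool rose 48.8 mm, which puts the drawbar at about 0.35 rad, and it is steady. Handing in.

```bash
python3 -c "
from workcell import *
print(hand_in()); s=get_state(); print(s['clock'],s['tcp_pos'],s['wrist_force'],s['finger_gap'])"
```

```text
the job is handed in; nothing more can be done
None
the job is handed in; nothing more can be done
```

I hung the right-hand red tag on the peg and let go of it. I then pulled the latch tab about 12 mm sideways, raised the drawbar, and handed the job in at about 12.8 s, still holding the tab.

**Last checks:**
- **Drawbar:** the tool rose 48.8 mm, so I estimate about 0.35 rad. The pose did not change over the last half second.
- **Tab grip:** the opening reads 11 mm, with about 6 N of sideways force still on the wrist from the spring.
- **Tag:** the last side picture shows it hanging on the peg, clear of the arm.
- **Other things:** I saw no sign that any of them moved, but I did not measure their positions afterwards.

**What failed or disagreed:**
- **First grasp:** the fingers closed on nothing, because their tips sit about 28 mm behind the reported tool point. I confirmed this in the wrist pictures and went lower. The tag had not moved.
- **Cameras:** they disagreed by up to about 5 mm on absolute positions. They agreed within about 3 mm on where the eye was relative to the peg, which was enough to hang the tag.

`hand_in()` gives no verdict, so I have not had the result confirmed.

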